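Dock the gel tank and start the run

ROBOT

A 6-joint arm with a two-finger parallel gripper is mounted at the origin on the work surface. World frame = base frame: x ahead of the robot, y to its left, z up, the work surface at z = 0. Lengths are in mm, angles in degrees, forces in N, time in s.
With the tool pointing down it reaches from about 325 to 900 mm from the base axis. Payload 6.1 kg.
Tool frame: the origin (TCP) lies midway between the tips of the shut fingers; the grasp point (between the pads) lies 19 mm behind it; z points along the fingers, y is the line along which they close (so a half turn about z gives the same grasp; the last joint's range is limited). The gripper opens to 87 mm and grips with 3 to 60 N. Pads are 19 mm wide; open, the fingers measure 117 mm over their backs; the gripper's body (75 mm by 190 mm) begins 51 mm behind the grasp point.
Start: joints at [58.551, 12.628, 87.462, -0, 79.91, -7.225], TCP at [256.445, 569.958, 222.538] pointing down, gripper open.
Joint ranges: [-170.65, 170.65], [-52.31, 119.04], [5.05, 147.46], [-71.25, 251.25], [11.57, 151.72], [-153.62, 153.62]. Speed limits (degrees/s): [147.25, 147.25, 172.46, 180, 180, 180].

INTERFACE

Orientations are given as [roll, pitch, yaw] about the fixed x, y, z axes, in that order (R = Rz(yaw) Ry(pitch) Rx(roll)).
In Python, from plant import manip gives the robot as it stands.
- The arm moves only by the shell command python3 -m creep 'ROWS' [FORCE]. ROWS is JSON, a list of rows, each a list of 7 numbers: the turn, a rotation vector about the tool's x, y, z in rad, then the shift along the tool's x, y, z in m, then the opening, from 0 (shut) to 1 (fully open). A call has 1 to 8 rows; each row is the pose to reach, as a shift and turn from the pose commanded when the call began, along the tool's axes at that moment; what a row does not reach only later rows make up. A row lasts 1/12 s, in which the tool goes at most 41.7 mm and 7.16 degrees, less where a joint would pass 70% of its speed; a pose out of reach is approached as far as the arm can. A call with a gripper value outside its range is refused whole. The fingers move at their own pace and stop on an object; FORCE is the grip in N (left out, the last holds). Time passes only in rows, so rows that repeat a pose let the fingers close. It gives the time, the measured TCP pose, the force and the opening at its end, in the units of the state.
- manip.read_state(): the state, without advancing time (a new reading comes with each control period).
- manip.capture(name): name is "side" or "top" or "wrist"; returns a dict with "frame" (480x640x3 uint8, red, green, blue), "camera_matrix" (3x3 intrinsics, pixels), "dist" ([k1, k2, p1, p2, k3] as OpenCV has them; the pictures are not rectified), "extrinsics" (4x4, takes a point from camera to world coordinates). Camera axes: x right, y down, z forward; pixel columns grow to the right and rows downward; lengths in mm; the calibration is good to about 2 mm. A picture is of the moment at which its call begins. There is no depth.
- manip.hand_in(): hands the job in, once; it reports no verdict.
Trained networks look in a picture, given as the dict that the camera call returned (one of the last four; its "shot" number tells which), for a name from the list of things; names that differ only in an ending like _2 or _b are one class to them, and where a whole thing is asked for, a point or a joint stands for the part that bears it (a point fixed in the world has none). Each returns a list of dicts, best first, with "score" (0 to 1); they miss things now and then, are a little off and sometimes report something else, mostly with a low value. They report only what shows in the picture. A call takes as long as a camera call. They do not tell look-alikes from the thing itself.
- manip.find_in(picture, query): "centre" ([column, row] in pixels, amid what is visible of it).
- manip.silhouettes(picture, query): "mask" (480x640 bool, what is visible of it) and "centre" ([column, row] in pixels, amid what is visible of it).
- manip.tip_of(picture, query): "centre" ([column, row] in pixels: a listed point, or the origin of a listed thing).
The state is a dict: "t": time; "joints": joint angles; "qd": joint speeds; "joint_torque": joint torques, N m; "tool_pos": TCP position; "tcp_rot": TCP orientation; "wrist_force": force on the tool from outside, world axes, zero at the start; "torque": the same for the moment, N m; "width": finger opening in mm.
Only numpy, scipy, OpenCV 4.12 (cv2) and the standard library are available. Lean on these libraries where they do the work, as an engineer would, in place of code of your own. Each camera call takes 0.05 s, during which the arm holds its last target. There are 200 camera calls.

TASK

Push the lidded blue gel tank along the bench into the corner of its docking power supply, fully home and square against both the supply's front face and the side fence. Then, with the tank docked, press the large round start button on top of the supply right down and let it come up again. Only push: do not lift or tip the tank, do not press the small button, and leave everything else on the bench where it stands.

Things in the scene. Friction and masses are not known exactly. Their poses are not given: they have to be found in the camera images.
- tank: Mini gel tank, transparent blue plastic with its lid on: a closed block 90 (its x) by 120 (its y) by 55 mm high, with a black grip bar (14 by 50 mm, 12 mm high, along y) on the middle of the lid. 0.3 to 0.65 kg, stands loose on the bench and slides on its flat underside. Origin: centre of the underside; z up. Its +x side (two brass contact strips) faces the supply's front face.
- dock: Docking power supply, a fixed white block 100 (x) by 190 (y) by 64 mm high, with a low grey side fence at its left. Origin: on the bench at the foot of its flat front face, which is the plane x = 0 from y = -100 to 90 mm. x points into the supply (away from the robot), y left along the face, z up. On its top at x = 78, y = 55 mm is a fixed dial 26 mm wide, 14 mm high.
- fence_end (a point): Near end of the fence, on its inner face at bench level (dock x = -102, y = 61 mm). The fence, 9 mm thick and 32 mm high, is straight, along the dock's x, from here to the front face; its inner face is the plane y = 61 mm of the dock.
- home (a point): Where the centre of the tank's underside lies when fully docked (dock x = -45, y = 1 mm), with the tank's axes parallel to the dock's. The bench before it (to 300 mm from the front face) and for 200 mm to the right of the docked tank is free of other things.
- start_top (a point): Centre of the top of the large round start button (30 mm across, grey, in a black housing), on the supply's top near its front edge at dock x = 34, y = -55 mm.
- start (a joint): Travel of the start button, m: 0 up, 0.006 fully down. It is a spring button pressed straight down; fully down takes about 5 N and it comes up by itself. It counts as pressed past 0.004.
- lamp (a joint): Travel of the small lamp button (14 mm across) at dock x = 34, y = 30 mm: 0 up, 0.005 down. To be left alone.
- tube_rack: Bystander: white tube rack with small tubes, 60 by 120 by 42 mm, to the left of the fence. Origin at the centre of its underside.
- flask_cap: Bystander: blue screw cap, 44 mm across, 18 mm high, to the right of the supply. Origin under its centre.
- comb: Bystander: flat white gel comb, 8 mm thick, 75 mm long, on the right beyond the free bench. Origin under the middle of its bar.
- tip_box: Bystander: pipette tip box, white with a yellow top, 120 by 85 by 53 mm, far left. Origin under its centre.
- casting_tray: Bystander: open blue gel casting tray with two low walls, 110 by 90 by 30 mm, far right. Origin under its centre.
- buffer: Bystander: white bottle 60 mm across, 130 mm high, far left. Origin under its centre.
- beaker: Bystander: clear beaker 64 mm across, 70 mm high, far right. Origin under its centre.
Not all that is in view belongs to the job. What is shaped like the tank but green or pink is not meant.

How it is judged (in metres and radians):
On the way, in this order (a step that is already met when the one before it is completed fails the run):
1. the tank is home against the front face and the fence, square, with the start button up (x of tank in the frame of dock above -0.049 m and y of tank in the frame of dock above -0.005 m and angle between the x axis of tank and the x axis of dock, either way round below 0.05 rad and angle between tank's own z axis and vertical below 0.05 rad and value of joint start below 0.002 m), for 0.2 s.
2. the start button is pressed with the tank docked (x of tank in the frame of dock above -0.049 m and y of tank in the frame of dock above -0.005 m and angle between the x axis of tank and the x axis of dock, either way round below 0.05 rad and angle between tank's own z axis and vertical below 0.05 rad and value of joint start above 0.004 m), for 0.05 s.
At the end, for the whole second after the job is handed in: The tank stands on the bench at rest, within 4 mm of the supply's front face and 6 mm of the fence, square within 0.05 rad, and the start button has been pressed past 4 mm with the tank docked and is up again (all of step 1 and height (world z) of tank below 0.004 m and linear speed of tank below 0.01 m/s); the robot touches nothing.
It fails at once if the tank is lifted off the bench or tipped (height (world z) of tank above 0.01 m or angle between tank's own z axis and vertical above 0.15 rad).
It fails at once if the start button is pressed while the tank is not docked (value of joint start above 0.004 m and not (x of tank in the frame of dock above -0.049 m and y of tank in the frame of dock above -0.005 m and angle between the x axis of tank and the x axis of dock, either way round below 0.05 rad)).
It fails at once if the small lamp button is pressed (value of joint lamp above 0.003 m).
It fails at once if another thing on the bench is moved by more than 20 mm or knocked over (distance of any of tube_rack, flask_cap, comb, tip_box, casting_tray, buffer, beaker from where it was at the start of the episode above 0.02 m or angle between any of tube_rack, flask_cap, comb, tip_box, casting_tray, buffer, beaker's own z axis and vertical above 0.3 rad).
It also fails if it takes over 48 s, if anything falls off the work surface, if the arm or the gripper's body presses on something with over 40 N, if the wrist force passes 120 N, or if a joint passes its speed limit or range.

## Working session

There is one attempt and no reset: what is moved stays moved. The work goes in short steps, Python scripts to look and compute and a shell command to move; the robot and the scene stay as the last step left them, time stands still between calls to the robot, and variables do not carry over. Pictures are saved under pics/ and viewed, on a budget of 10 in all, crops included, one or two more only if the job needs it, and the job is handed in when it is done.

```bash
ls; mkdir -p pics
cat > h.py <<'E'
import numpy as np, cv2
from plant import manip
def ray(p,uv,z):
    K=np.array(p["camera_matrix"],float);d=np.array(p["dist"],float);E=np.array(p["extrinsics"],float)
    n=cv2.undistortPoints(np.array(uv,float).reshape(-1,1,2),K,d).reshape(-1,2)
    D=np.c_[n,np.ones(len(n))]@E[:3,:3].T;o=E[:3,3]
    return o+D*((z-o[2])/D[:,2])[:,None]
def proj(p,X):
    E=np.linalg.inv(np.array(p["extrinsics"],float))
    return cv2.projectPoints(np.array(X,float).reshape(-1,3),cv2.Rodrigues(E[:3,:3])[0],E[:3,3],np.array(p["camera_matrix"],float),np.array(p["dist"],float))[0].reshape(-1,2)
def save(p,n,box=None,s=1):
    f=p["frame"][...,::-1]
    if box: f=f[box[1]:box[3],box[0]:box[2]]
    cv2.imwrite("pics/"+n,cv2.resize(f,None,fx=s,fy=s,interpolation=cv2.INTER_CUBIC))
E
python3 - <<'E'
from h import *
s=manip.read_state();print({k:np.round(v,2).tolist() for k,v in s.items()})
zs=dict(start_top=70,tank=0,dock=0,home=0,fence_end=0)
for c in("top","side"):
    p=manip.capture(c);save(p,c+"0.png")
    print(c,np.round(p["extrinsics"][:3],2) if 0 else np.round(np.array(p["extrinsics"])[:3,3]))
    for q in("tank","dock","home","fence_end","start_top"):
        for r in manip.tip_of(p,q)[:4]:
            print(q,round(r["score"],2),np.round(r["centre"]),np.round(ray(p,r["centre"],zs[q])))
E
```

```text
pics
{'t': 0.0, 'joints': [58.55, 12.67, 87.53, 0.0, 79.91, -7.23], 'qd': [-0.04, -0.03, 0.05, 0.03, 0.02, -0.02], 'joint_torque': [-0.0, -49.46, -38.74, 0.07, 0.06, -0.0], 'tool_pos': [256.11, 569.44, 221.45], 'tcp_rot': [-179.89, -0.01, 155.78], 'wrist_force': [-0.46, -0.81, 0.78], 'torque': [-0.02, 0.0, 0.05], 'width': 87.33}
top [ 422.  -23. 1326.]
tank 0.98 [290. 266.] [[553.  76.   0.]]
tank 0.71 [353. 320.] [[411. -94.   0.]]
tank 0.64 [222. 310.] [[434. 253.   0.]]
dock 0.89 [280. 225.] [[662. 105.   0.]]
home 0.67 [345. 208.] [[710. -72.   0.]]
home 0.21 [254. 255.] [[580. 173.   0.]]
fence_end 0.97 [251. 258.] [[571. 181.   0.]]
start_top 0.46 [304. 212.] [[686.  38.  70.]]
side [  -0. -877.  953.]
tank 0.8 [227. 231.] [[431. 260.   0.]]
tank 0.79 [287. 240.] [[562. 104.   0.]]
tank 0.6 [275. 298.] [[404. -85.   0.]]
dock 0.73 [314. 231.] [[658.  92.   0.]]
dock 0.61 [302. 235.] [[614.  96.   0.]]
fence_end 0.94 [277. 231.] [[562. 164.   0.]]
start_top 0.45 [328. 213.] [[698.  68.  70.]]
```

View pics/top0.png

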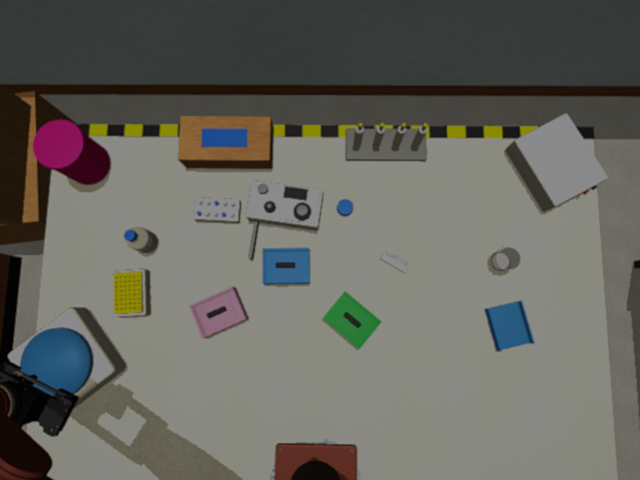

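View pics/side0.png

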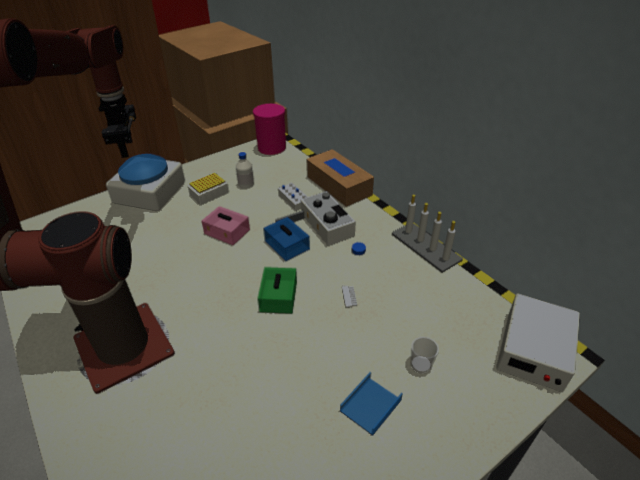

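Candidates in the top picture are blue (287,266), green (352,320) and pink (219,312). The blue one is the tank, in front of the white dock at (285,205). The open blue tray at (510,326) has no lid. Next I'll fit box models to the silhouettes in both views and check a crop.

```bash
cat > fit.py <<'E'
from h import *
from scipy.optimize import minimize
def box(x0,x1,y0,y1,z0,z1): return np.array([[x,y,z] for x in(x0,x1) for y in(y0,y1) for z in(z0,z1)],float)
TANK=[box(-45,45,-60,60,0,55),box(-7,7,-25,25,55,67)]
DOCK=[box(0,100,-100,90,0,64),box(-102,0,61,70,0,32)]
def place(P,v):
    c,s=np.cos(v[2]),np.sin(v[2]);return P@np.array([[c,-s,0],[s,c,0],[0,0,1]]).T+[v[0],v[1],0]
def render(p,parts,v):
    m=np.zeros((960*2,1280*2),np.uint8)
    for P in parts:
        u=proj(p,place(P,v));cv2.fillConvexPoly(m,cv2.convexHull(np.round((u*4+1.5)*16).astype(np.int32)),1,shift=4)
    return cv2.resize(m.astype(np.float32),(640,480),interpolation=cv2.INTER_AREA)
def fit(views,parts,v0):
    def c(v):
        t=0
        for p,m in views:
            r=render(p,parts,v);t+=np.abs(r-m).sum()/m.sum()
        return t
    S=np.array([[0,0,0],[15,0,0],[0,15,0],[0,0,.12]])+v0
    best=None
    for k in range(2):
        r=minimize(c,v0 if best is None else best.x,method="Nelder-Mead",options=dict(initial_simplex=S-v0+(v0 if best is None else best.x),xatol=.02,fatol=1e-5,maxiter=150))
        best=r
    return best
def pick(p,q,X):
    u=proj(p,[X])[0]
    L=[r for r in manip.silhouettes(p,q) if np.hypot(*(np.array(r["centre"])-u))<40]
    return L[0]["mask"].astype(np.float32) if L else None
def indock(v,d):
    c,s=np.cos(d[2]),np.sin(d[2]);e=np.array(v[:2])-d[:2]
    return np.array([c*e[0]+s*e[1],-s*e[0]+c*e[1],np.degrees(v[2]-d[2])])
E
python3 - <<'E'
from fit import *
P=[manip.capture(c) for c in("top","side")]
save(P[0],"crop0.png",(200,160,400,360),3)
R={}
for q,parts,v0,X in(("tank",TANK,[557,85,-.02],[557,85,30]),("dock",DOCK,[660,100,-.14],[700,90,32])):
    V=[(p,pick(p,q,X)) for p in P];V=[(p,m) for p,m in V if m is not None]
    for vv in([V[0]],[V[-1]],V):
        r=fit(vv,parts,np.array(v0));print(q,len(vv),np.round(r.x[:2],1),np.degrees(r.x[2]).round(2),r.fun.round(3))
    R[q]=r.x
print(indock(R["tank"],R["dock"]));np.save("dock.npy",R["dock"])
E
```

```text
tank 1 [550.6  83.5] 0.9 0.029
tank 1 [547.7  82.3] 2.61 0.037
tank 2 [549.4  83.5] 1.25 0.081
dock 1 [661.2 101.8] -7.78 0.049
dock 1 [659.6 104.7] -8.17 0.097
dock 2 [660.5 102.4] -7.58 0.158
[-107.6457492   -33.43752985    8.82900451]
```

View pics/crop0.png

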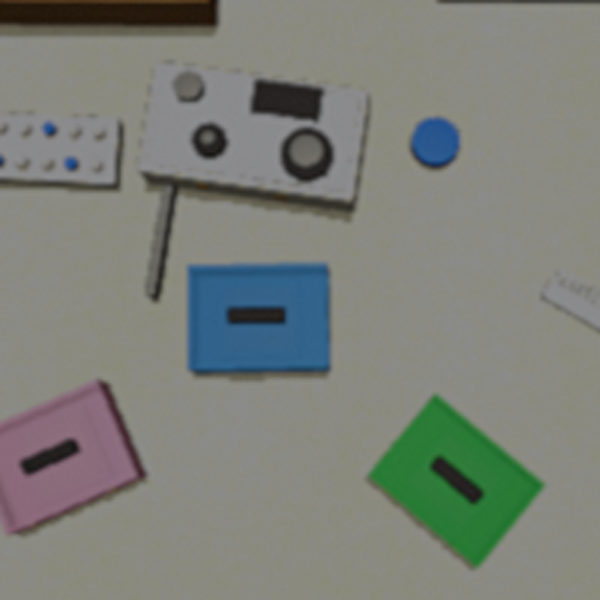

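Crop: the blue lidded tank with its black grip bar is at crop (259,318), and the dock's large start button is at (307,152). The choice is confirmed. The tank sits at (-108,-33) mm in the dock frame and is turned +9° from it.

Plan:
1. Push along dock x with the two open fingers, which also squares the tank.
2. Push along dock y with shut fingers.
3. Push along x again.
4. Press the start button.

```bash
cat > go.py <<'E'
# python3 go.py X Y Z [extra yaw deg]: shift/turn in tool axes to TCP at dock-frame X Y, height Z, closing line along dock y
import sys
from h import *
from scipy.spatial.transform import Rotation as R
d=np.load("dock.npy");a=[float(k) for k in sys.argv[1:]]
def tgt(a):
    c,s=np.cos(d[2]),np.sin(d[2]);return np.array([d[0]+c*a[0]-s*a[1],d[1]+s*a[0]+c*a[1],a[2]])
def here(s):
    p=np.array(s["tool_pos"])-[d[0],d[1],0];c,n=np.cos(d[2]),np.sin(d[2]);return np.array([c*p[0]+n*p[1],-n*p[0]+c*p[1],p[2]])
s=manip.read_state();Rn=R.from_euler("xyz",s["tcp_rot"],degrees=True)
Rt=R.from_euler("xyz",[180,0,180+np.degrees(d[2])+(a[3] if len(a)>3 else 0)],degrees=True)
print("t",s["t"],"dock",here(s).round(1),"F",np.round(s["wrist_force"],1),"w",round(s["width"],1))
if a: print("turn",(Rn.inv()*Rt).as_rotvec().round(4),"shift m",(Rn.inv().apply(tgt(a)-s["tool_pos"])/1000).round(4))
E
python3 -c "
import numpy as np;np.save('dock.npy',[661,102.5,np.radians(-7.8)])"
python3 go.py -190 -37 150
```

```text
t 0.9 dock [-464.3  408.2  222.5] F [-0.4  0.5 -0.2] w 87.0
turn [-0.     -0.     -0.2866] shift m [-0.389  -0.3495  0.0725]
```

```bash
python3 -m creep '[[0,0,-0.287,-0.389,-0.350,0.0,0.8],[0,0,-0.287,-0.389,-0.350,0.0,0.8],[0,0,-0.287,-0.389,-0.350,0.0,0.8],[0,0,-0.287,-0.389,-0.350,0.0,0.8],[0,0,-0.287,-0.389,-0.350,0.0,0.8],[0,0,-0.287,-0.389,-0.350,0.0,0.8],[0,0,-0.287,-0.389,-0.350,0.0,0.8],[0,0,-0.287,-0.389,-0.350,0.0,0.8]]'; python3 go.py -190 -37 100
```

```text
t: 1.57
tool_pos: [391.0, 264.0, 222.9]
tcp_rot: [180.0, 0.0, 172.2]
wrist_force: [-0.3, -0.4, 1.6]
width: 69.5
t 1.5667 dock [-289.4  123.4  222.9] F [-0.3 -0.4  1.6] w 69.5
turn [0.0005 0.0009 0.0008] shift m [-0.0992 -0.1605  0.1229]
```

```bash
python3 -m creep '[[0,0,0,-0.025,-0.040,0.02,0.8],[0,0,0,-0.050,-0.080,0.04,0.8],[0,0,0,-0.075,-0.120,0.06,0.8],[0,0,0,-0.099,-0.160,0.08,0.8],[0,0,0,-0.099,-0.160,0.12,0.8],[0,0,0,-0.099,-0.160,0.12,0.8],[0,0,0,-0.099,-0.160,0.12,0.8]]'
python3 - <<'E'
from h import *
p=manip.capture("wrist");save(p,"w1.png");p=manip.capture("top");save(p,"t1.png",(180,160,400,380),2.5)
E
python3 go.py -190 -37 14
```

```text
t: 2.15
tool_pos: [464.4, 91.3, 98.1]
tcp_rot: [-179.9, -0.4, 172.0]
wrist_force: [-0.8, 0.1, -0.4]
width: 69.8
t 2.25 dock [-191.5  -35.2  102.2] F [0.8 0.5 0.8] w 69.2
turn [ 0.     -0.002  -0.0012] shift m [-0.0017 -0.0018  0.0882]
```

View pics/w1.png

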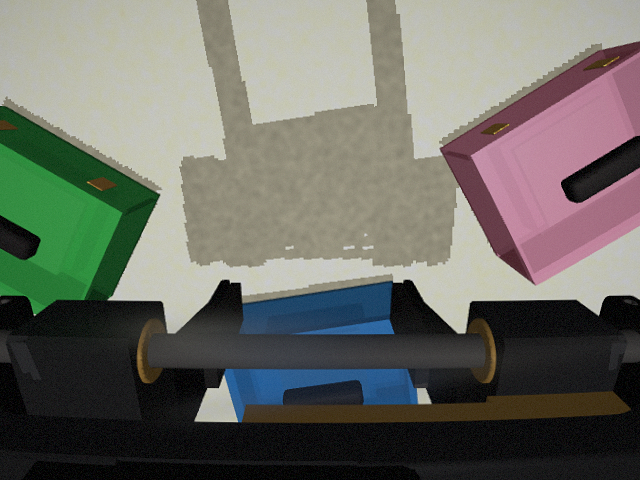

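Wrist view: the tank lies ahead between the finger lines, with its near foot edge running from about (243,303) to (392,277). I'll check that this edge is ahead of the fingers before going down.

```bash
python3 - <<'E'
from fit import *
d=np.load("dock.npy");p=manip.capture("wrist")
print([indock([*x[:2],0],d)[:2].round(1) for x in ray(p,[[243,303],[392,277]],0)])
p=manip.capture("top");print("occluded?",indock([557,85,0],d)[:2])
E
python3 go.py -190 -37 14
```

```text
[array([-138.9,  -90.4]), array([-160.3,   21.7])]
occluded? [-100.66275289  -31.45250674]
t 2.35 dock [-190.3  -34.   104. ] F [ 1.1 -0.5  0.2] w 69.6
turn [0.0007 0.0021 0.0009] shift m [-0.0001 -0.003   0.09  ]
```

```bash
python3 -m creep '[[0,0,0,0,-0.003,0.04,0.8],[0,0,0,0,-0.003,0.08,0.8],[0,0,0,0,-0.003,0.089,0.8],[0,0,0,-0.008,-0.003,0.089,0.8],[0,0,0,-0.018,-0.003,0.089,0.8],[0,0,0,-0.025,-0.003,0.089,0.8],[0,0,0,-0.032,-0.003,0.089,0.8],[0,0,0,-0.040,-0.003,0.089,0.8]]'; python3 go.py -103 -37 14
```

```text
t: 3.02
tool_pos: [508.4, 85.7, 15.5]
tcp_rot: [180.0, 0.1, 172.2]
wrist_force: [-2.4, 1.9, 1.8]
width: 69.5
t 3.0167 dock [-148.9  -37.3   15.5] F [-2.4  1.9  1.8] w 69.5
turn [0.0007 0.0025 0.0006] shift m [-0.0459  0.0003  0.0016]
```

```bash
python3 -m creep '[[0,0,0,-0.007,0,0,0.8],[0,0,0,-0.014,0,0,0.8],[0,0,0,-0.021,0,0,0.8],[0,0,0,-0.028,0,0,0.8],[0,0,0,-0.034,0,0,0.8],[0,0,0,-0.040,0,0,0.8],[0,0,0,-0.044,0,0,0.8],[0,0,0,-0.044,0,0,0.8]]'; python3 go.py -103 -37 14
python3 - <<'E'
from fit import *
p=manip.capture("side");save(p,"s2.png",(200,140,420,320),3)
d=np.load("dock.npy");m=pick(p,"tank",[600,70,30])
if m is not None:
    r=fit([(p,m)],TANK,np.array([605,75,-.13]));print(indock(r.x,d),r.fun)
E
```

```text
t: 3.68
tool_pos: [551.2, 79.3, 13.6]
tcp_rot: [180.0, 0.1, 172.2]
wrist_force: [0.3, -0.9, -0.2]
width: 69.2
t 3.6833 dock [-105.6  -37.9   13.6] F [ 0.3 -0.9 -0.2] w 69.2
turn [0.0001 0.0016 0.0001] shift m [-0.0026  0.0009 -0.0004]
[-32.24504525 -48.84191833 -23.71811615] 0.6919394135475159
```

View pics/s2.png

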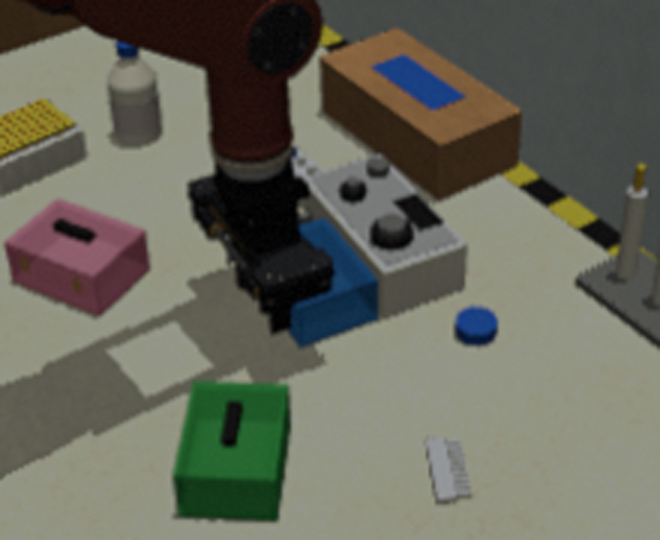

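Side view: the tank is parallel to the front face and nearly touching it, at about crop (335,290). The fence gap is hidden by the gripper. I'll go round the tank at low height, with fingers shut, to its right side.

```bash
python3 -m creep '[[0,0,0,0.015,0,0,0.4],[0,0,0,0.020,-0.010,0,0.0],[0,0,0,0.020,-0.045,0,0.0],[0,0,0,0.020,-0.085,0,0.0],[0,0,0,0.020,-0.105,0,0.0],[0,0,0,-0.020,-0.105,0,0.0],[0,0,0,-0.057,-0.105,0,0.0],[0,0,0,-0.057,-0.105,0,0.0]]'
python3 - <<'E'
from fit import *
P=[manip.capture("top"),manip.capture("side")]
d=np.load("dock.npy")
for p in P:
    m=pick(p,"tank",[610,70,30])
    if m is None: print("none");continue
    r=fit([(p,m)],TANK,np.array([610,75,-.13]));print(indock(r.x,d).round(1),r.fun.round(3),m.sum())
save(P[0],"t3.png",(180,140,400,340),3)
E
python3 go.py -47 -80 14
```

```text
t: 4.45
tool_pos: [597.9, -35.2, 14.3]
tcp_rot: [-180.0, 0.4, 172.1]
wrist_force: [-0.2, 0.3, 1.7]
width: 24.2
[-49.9 -37.7  -0.4] 0.763 1000.0
[-72.4 -34.4 -23.5] 0.977 581.0
t 4.65 dock [ -51.1 -143.1   13.1] F [ 0.3  0.2 -0.2] w 8.2
turn [-0.     -0.0014  0.0004] shift m [-0.0041  0.0631 -0.0009]
```

View pics/t3.png

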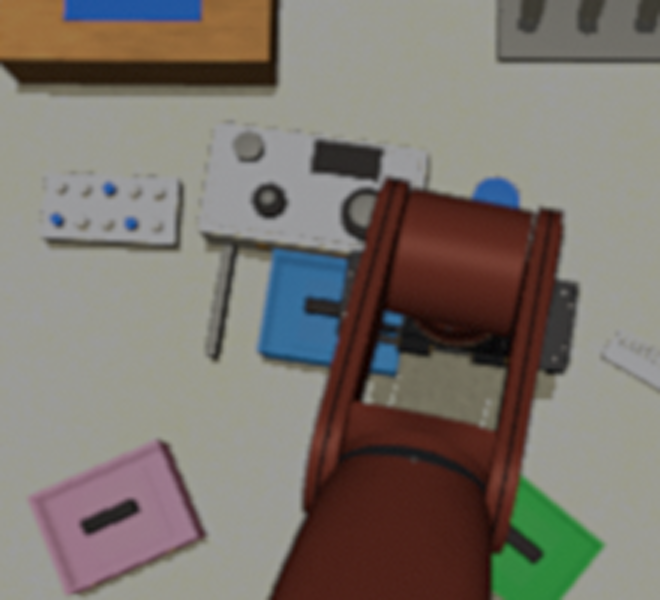

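Top view: the tank is square, close to the face, and about 35 mm from the fence. Pushing in y.

```bash
python3 -m creep '[[0,0,0,-0.004,0.016,0,0.0],[0,0,0,-0.004,0.024,0,0.0],[0,0,0,-0.004,0.030,0,0.0],[0,0,0,-0.004,0.036,0,0.0],[0,0,0,-0.004,0.043,0,0.0],[0,0,0,-0.004,0.050,0,0.0],[0,0,0,-0.004,0.056,0,0.0],[0,0,0,-0.004,0.060,0,0.0]]';python3 go.py -47 -74 14;python3 -m creep '[[0,0,0,0,0.002,0,0.0],[0,0,0,0,0.004,0,0.0],[0,0,0,0,0.004,0,0.0]]';python3 go.py -47 -74 14
```

```text
t: 5.32
tool_pos: [604.3, 27.3, 13.7]
tcp_rot: [-180.0, 0.0, 172.2]
wrist_force: [-0.7, -3.1, 0.6]
width: 0.7
t 5.3167 dock [-46.  -82.2  13.7] F [-0.7 -3.1  0.6] w 0.7
turn [-0.0001  0.0001  0.0007] shift m [ 0.001   0.0082 -0.0003]
t: 5.57
tool_pos: [604.8, 31.0, 13.6]
tcp_rot: [180.0, 0.0, 172.2]
wrist_force: [-0.8, -0.3, 0.9]
width: 0.4
t 5.5667 dock [-45.9 -78.5  13.6] F [-0.8 -0.3  0.9] w 0.4
turn [0.0002 0.0001 0.0005] shift m [ 0.0011  0.0045 -0.0004]
```

```bash
python3 -m creep '[[0,0,0,0,0.002,0,0.0],[0,0,0,0,0.004,0,0.0]]';python3 -m creep '[[0,0,0,0,0.002,0,0.0]]';python3 -m creep '[[0,0,0,0,0.002,0,0.0]]';python3 go.py -47 -74 14
```

```text
t: 5.73
tool_pos: [605.3, 34.3, 13.6]
tcp_rot: [-180.0, 0.0, 172.2]
wrist_force: [-0.3, -3.0, 1.7]
width: 0.4
t: 5.82
tool_pos: [605.4, 36.0, 13.6]
tcp_rot: [-179.9, -0.0, 172.2]
wrist_force: [-4.5, -12.5, 5.1]
width: 0.5
t: 5.9
tool_pos: [605.0, 36.1, 13.6]
tcp_rot: [-179.7, -0.1, 172.3]
wrist_force: [-6.7, -19.2, 5.6]
width: 0.3
t 5.9 dock [-46.4 -73.3  13.6] F [ -6.7 -19.2   5.6] w 0.3
turn [-0.0044 -0.0015  0.001 ] shift m [ 0.0006 -0.0007 -0.0004]
```

Resistance rises to 19 N, so the tank is against the fence. Going round to the near face for the final x push.

```bash
python3 -m creep '[[0,0,0,0,-0.020,0,0.0],[0,0,0,0,-0.035,0,0.0],[0,0,0,0.030,-0.045,0,0.0],[0,0,0,0.065,-0.045,0,0.0],[0,0,0,0.090,-0.035,0,0.3],[0,0,0,0.090,0,0,0.6],[0,0,0,0.090,0.040,0,0.6],[0,0,0,0.090,0.072,0,0.6]]';python3 -m creep '[[0,0,0,0,0,0,0.6],[0,0,0,0,0,0,0.6]]'; python3 go.py -104 0 14
```

```text
t: 6.57
tool_pos: [525.9, 124.3, 13.7]
tcp_rot: [179.9, 0.0, 172.1]
wrist_force: [0.9, 0.0, 0.6]
width: 19.4
t: 6.73
tool_pos: [526.2, 124.2, 13.5]
tcp_rot: [180.0, -0.0, 172.4]
wrist_force: [-0.2, -1.0, -0.7]
width: 32.3
t 6.7333 dock [-136.5    3.2   13.5] F [-0.2 -1.  -0.7] w 32.3
turn [ 0.0007 -0.      0.0035] shift m [-0.0325 -0.0033 -0.0005]
```

```bash
python3 -m creep '[[0,0,0,0,-0.003,0,0.6],[0,0,0,-0.010,-0.003,0,0.6],[0,0,0,-0.020,-0.003,0,0.6],[0,0,0,-0.026,-0.003,0,0.6],[0,0,0,-0.030,-0.003,0,0.6],[0,0,0,-0.033,-0.003,0,0.6]]';python3 -m creep '[[0,0,0,-0.002,0,0,0.6]]';python3 -m creep '[[0,0,0,-0.002,0,0,0.6]]';python3 go.py
```

```text
t: 7.23
tool_pos: [558.6, 113.8, 13.3]
tcp_rot: [-180.0, -0.1, 172.1]
wrist_force: [-5.1, 0.6, 2.3]
width: 51.8
t: 7.32
tool_pos: [560.1, 113.8, 13.1]
tcp_rot: [-180.0, -0.1, 172.2]
wrist_force: [-4.7, -0.5, 2.0]
width: 51.9
t: 7.4
tool_pos: [560.3, 113.8, 12.8]
tcp_rot: [-179.9, -0.3, 172.2]
wrist_force: [-14.8, -0.5, 10.5]
width: 52.0
t 7.4 dock [-101.3   -2.5   12.8] F [-14.8  -0.5  10.5] w 52.0
```

```bash
python3 -m creep '[[0,0,0,-0.002,0,0,0.6]]';python3 go.py;python3 -m creep '[[0,0,0,0.010,0,0,0.6],[0,0,0,0.050,0,-0.03,0.6],[0,0,0,0.090,0,-0.06,0.3],[0,0,0,0.130,0,-0.10,0],[0,0,0,0.160,0,-0.12,0],[0,0,0,0.160,0,-0.12,0]]'
python3 - <<'E'
from fit import *
P=[manip.capture("top"),manip.capture("side")]
d=np.load("dock.npy")
for n,p in zip("ts",P):
    for q,T,X,v0 in(("tank",TANK,[616,107,30],[616,109,-.13]),("dock",DOCK,[700,90,32],d)):
        m=pick(p,q,X)
        if m is None: print("none");continue
        r=fit([(p,m)],T,np.array(v0));print(n,q,indock(r.x,d).round(1),r.fun.round(3),m.sum())
save(P[0],"t4.png",(230,160,360,290),6);save(P[1],"s4.png",(230,160,390,280),5)
E
python3 go.py 34 -55 120
```

```text
t: 7.48
tool_pos: [560.3, 113.8, 12.5]
tcp_rot: [-179.9, -0.6, 172.2]
wrist_force: [-20.8, -0.3, 15.6]
width: 52.1
t 7.4833 dock [-101.3   -2.5   12.5] F [-20.8  -0.3  15.6] w 52.1
t: 7.98
tool_pos: [404.8, 136.0, 135.5]
tcp_rot: [179.9, 0.1, 172.2]
wrist_force: [0.1, -0.4, 0.5]
width: 33.1
t tank [-44.5  -0.2   0.2] 0.037 1715.0
t dock [ 0.5 -0.2  0.2] 0.153 2892.0
s tank [-47.    1.5  -0.4] 0.03 1221.0
s dock [-0.3  3.4 -1.2] 0.325 1701.0
t 8.2833 dock [-256.5   -2.   133. ] F [-0.2 -0.5  0.5] w 9.7
turn [-0.0001  0.0001  0.0001] shift m [-0.2905 -0.0531  0.0131]
```

View pics/s4.png

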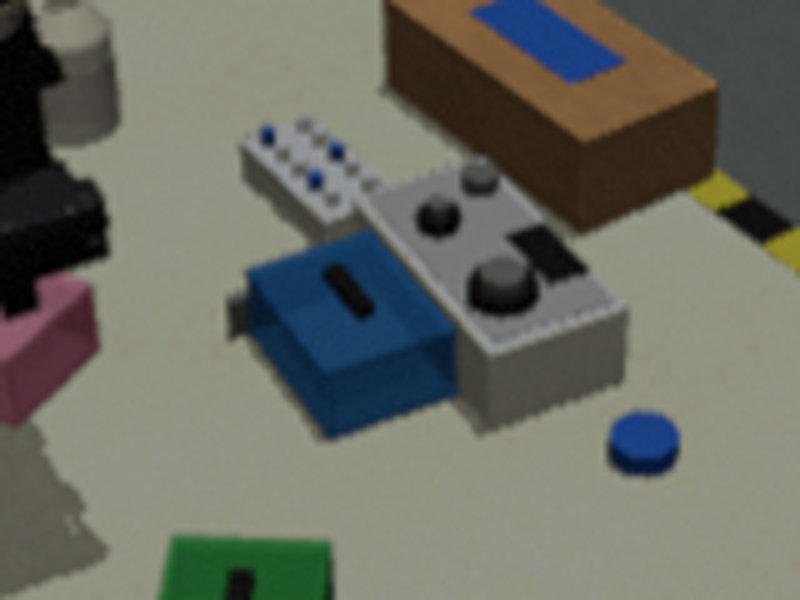

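View pics/t4.png

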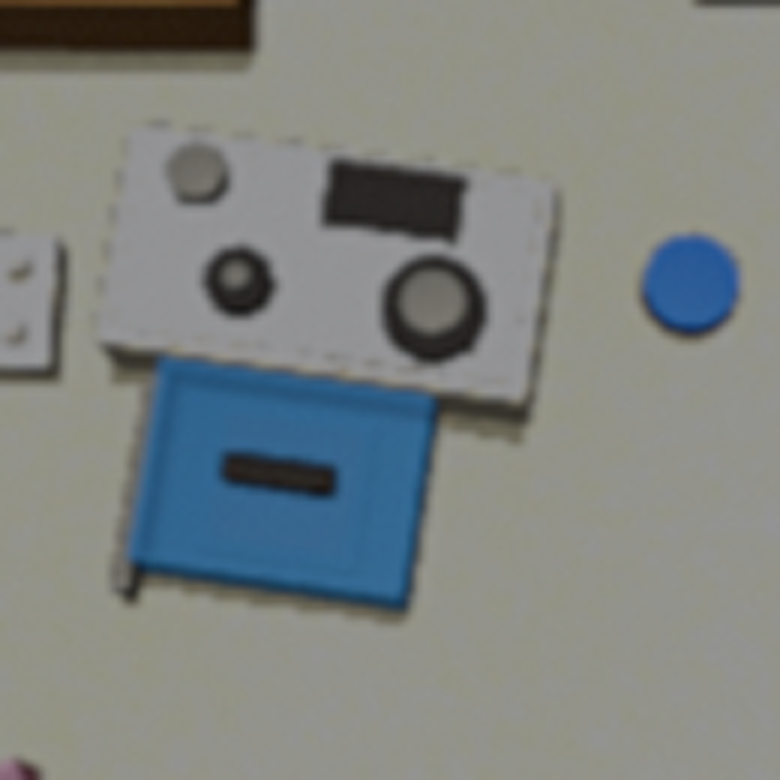

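The tank is square and flush with both faces; the fits give (-44.5,-0.2) and (-47,1.5) mm with under 0.5° of turn. Next is the button position, triangulated from top (302.2,210.3) and side (330.6,215).

```bash
python3 - <<'E'
from fit import *
d=np.load("dock.npy")
A=manip.capture("top");B=manip.capture("side")
for p,u in((A,[302.2,210.3]),(B,[330.6,215])):
    print([indock([*ray(p,[u],z)[0][:2],0],d)[:2].round(1) for z in(64,74,84,94)])
for p in(A,B): print([ (round(r["score"],2),np.round(r["centre"],1)) for r in manip.tip_of(p,"start_top")[:2]])
E
python3 -m creep '[[0,0,0,-0.040,-0.010,0.0,0],[0,0,0,-0.080,-0.02,0,0],[0,0,0,-0.120,-0.03,0,0],[0,0,0,-0.160,-0.04,0,0],[0,0,0,-0.200,-0.053,0,0],[0,0,0,-0.240,-0.053,0,0],[0,0,0,-0.280,-0.053,0,0],[0,0,0,-0.290,-0.053,0,0]]'; python3 go.py 34 -55 100
```

```text
[array([ 37.4, -56.1]), array([ 35.4, -56.9]), array([ 33.4, -57.7]), array([ 31.3, -58.5])]
[array([ 45.9, -36.6]), array([ 39.5, -48.1]), array([ 33.1, -59.6]), array([ 26.7, -71.1])]
[(0.39, array([302. , 209.3]))]
[(0.62, array([326.6, 212.2]))]
t: 9.15
tool_pos: [690.5, 41.6, 130.7]
tcp_rot: [-180.0, 0.0, 172.1]
wrist_force: [-1.2, -0.5, 0.2]
width: 0.3
t 9.15 dock [ 37.5 -56.4 130.7] F [-1.2 -0.5  0.2] w 0.3
turn [-0.0003  0.0001 -0.0019] shift m [0.0035 0.0014 0.0307]
```

The button top is at about z = 80–84, near dock (34,-57). Descending in small steps and watching the force.

```bash
python3 -m creep '[[0,0,0,0.003,0.001,0.015,0],[0,0,0,0.003,0.001,0.030,0],[0,0,0,0.003,0.001,0.038,0],[0,0,0,0.003,0.001,0.040,0]]';python3 -m creep '[[0,0,0,0,0,0.003,0]]';python3 -m creep '[[0,0,0,0,0,0.003,0]]';python3 -m creep '[[0,0,0,0,0,0.003,0]]';python3 go.py 34 -56 80
```

```text
t: 9.48
tool_pos: [680.8, 45.2, 89.4]
tcp_rot: [-180.0, -0.4, 172.2]
wrist_force: [-0.6, 0.0, -1.4]
width: 0.5
t: 9.57
tool_pos: [682.4, 45.3, 89.3]
tcp_rot: [-180.0, -0.1, 172.2]
wrist_force: [-0.2, 0.5, 0.1]
width: 0.1
t: 9.65
tool_pos: [683.4, 45.3, 87.8]
tcp_rot: [180.0, 0.0, 172.2]
wrist_force: [0.3, -0.8, 0.5]
width: 0.2
t: 9.73
tool_pos: [683.8, 45.2, 85.4]
tcp_rot: [180.0, 0.1, 172.2]
wrist_force: [-1.6, -0.5, 2.3]
width: 0.3
t 9.7333 dock [ 30.3 -53.6  85.4] F [-1.6 -0.5  2.3] w 0.3
turn [0.0001 0.0014 0.0005] shift m [-0.0037 -0.0024  0.0054]
```

```bash
python3 -m creep '[[0,0,0,-0.002,-0.001,-0.004,0],[0,0,0,-0.004,-0.002,-0.004,0],[0,0,0,-0.004,-0.002,0,0],[0,0,0,-0.004,-0.002,0.002,0]]';for i in 1 2 3; do :; done; python3 -m creep '[[0,0,0,0,0,0.002,0],[0,0,0,0,0,0.002,0]]';python3 -m creep '[[0,0,0,0,0,0.002,0],[0,0,0,0,0,0.002,0]]';python3 go.py 34 -56 80
```

```text
t: 10.07
tool_pos: [688.2, 42.3, 83.4]
tcp_rot: [180.0, 0.2, 172.2]
wrist_force: [2.3, 0.4, 2.8]
width: 0.3
t: 10.23
tool_pos: [688.1, 42.4, 81.2]
tcp_rot: [180.0, 0.1, 172.2]
wrist_force: [2.7, -0.8, 4.3]
width: 0.2
t: 10.4
tool_pos: [688.2, 42.3, 80.4]
tcp_rot: [-180.0, 0.1, 172.2]
wrist_force: [0.5, -1.4, 8.0]
width: 0.4
t 10.4 dock [ 35.1 -55.9  80.4] F [ 0.5 -1.4  8. ] w 0.4
turn [-0.0002  0.0024  0.0003] shift m [ 0.0011 -0.0001  0.0004]
```

```bash
python3 -m creep '[[0,0,0,0,0,0.002,0],[0,0,0,0,0,0.002,0]]';python3 go.py; python3 -m creep '[[0,0,0,0,0,-0.010,0],[0,0,0,0,0,-0.040,0],[0,0,0,0.03,0,-0.080,0],[0,0,0,0.07,0,-0.10,0],[0,0,0,0.11,0,-0.10,0],[0,0,0,0.15,0,-0.1,0],[0,0,0,0.19,0,-0.1,0],[0,0,0,0.23,0,-0.1,0]]'; python3 -m creep '[[0,0,0,0.03,0,0,0],[0,0,0,0.05,0,0,0],[0,0,0,0.05,0,0,0],[0,0,0,0.05,0,0,0]]';python3 - <<'E'
from fit import *
P=[manip.capture("top"),manip.capture("side")]
d=np.load("dock.npy")
for n,p in zip("ts",P):
    m=pick(p,"tank",[616,107,30])
    if m is None: print("none");continue
    r=fit([(p,m)],TANK,np.array([616,109,-.13]));print(n,indock(r.x,d).round(1),r.fun.round(3),m.sum())
save(P[1],"s5.png",(200,120,440,320),3)
E
python3 go.py
```

```text
t: 10.57
tool_pos: [688.3, 42.3, 80.2]
tcp_rot: [-180.0, 0.1, 172.2]
wrist_force: [-4.4, -1.3, 17.7]
width: 0.2
t 10.5667 dock [ 35.2 -55.9  80.2] F [-4.4 -1.3 17.7] w 0.2
t: 11.23
tool_pos: [459.0, 73.7, 175.6]
tcp_rot: [-180.0, -0.1, 172.2]
wrist_force: [-0.3, 0.1, 2.0]
width: 0.6
t: 11.57
tool_pos: [411.5, 80.4, 176.3]
tcp_rot: [180.0, -0.0, 172.3]
wrist_force: [1.3, 0.4, 0.4]
width: 0.6
t [-44.5   0.3   0.1] 0.023 1765.0
s [-47.    0.2  -0.2] 0.032 1225.0
t 11.7667 dock [-242.5  -56.   176.5] F [-0.1 -0.5  0.3] w 0.3
```

View pics/s5.png

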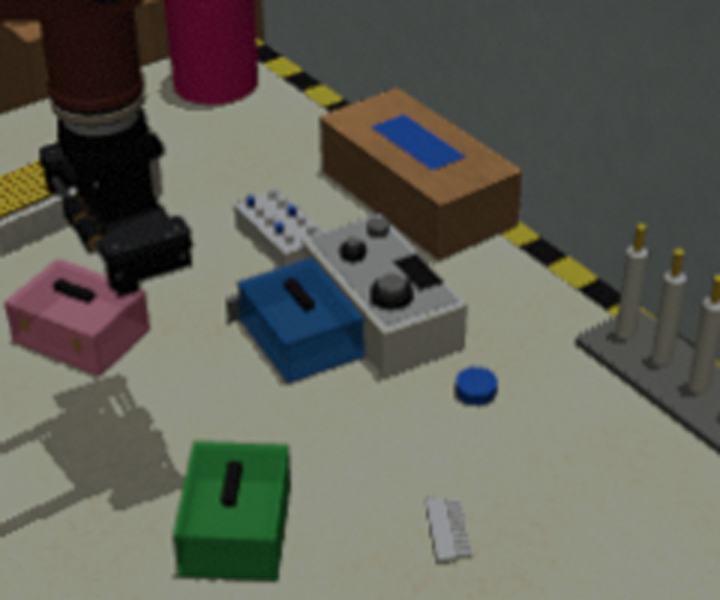

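The last view shows the tank docked, the button up at (390,290), the bystanders in place and the arm clear.

```bash
python3 -c "
from plant import manip;print(manip.hand_in())"
```

```text
the job is handed in; nothing more can be done
None
```

The tank is docked against both the supply's front face and the fence, and the start button was pressed right down and came up again. The job was handed in at about 12 s of the 48 s allowed, and the hand-in reports no verdict.

- **Pushing:** I pushed the blue tank to the face with the two open fingers. Next came the fence with shut fingers (stopped at 19 N), then the face again (stopped at 21 N).
- **Button press:** The fingers met the button at about 86 mm and hit a hard stop at 80.2 mm with 18 N, which fits its 6 mm travel. In the last side view the button looks up again; I had no direct reading of the joint.
- **Final position:** After the press, the top camera put the tank at (-44.5, 0.3) mm in the dock frame, turned 0.1°. The side camera gave (-47.0, 0.2) mm, turned -0.2°. The target was (-45, 1), so the two differ by 2.5 mm in x, about the calibration error, and both are within tolerance.
- **Surroundings:** The bystanders near the dock look unmoved in the last picture. I did not measure them or look again at the ones on the far sides. The arm is clear of everything.
- **Failed checks:** Tank fits taken while the arm hid part of it were poor, so I did not use them. The side camera's dock fit was also poor after docking and off by about 3 mm.

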